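Hold the plum-paste mill's lid at its half-way pulse mark

ROBOT

A 6-joint arm with a two-finger parallel gripper is mounted at the origin on the work surface. World frame = base frame: x ahead of the robot, y to its left, z up, the work surface at z = 0. Lengths are in m, angles in rad, forces in N, time in s.
With the tool pointing down it reaches from about 0.35 to 0.775 m from the base axis. Payload 7.3 kg.
Tool frame: the origin (TCP) lies at the very end of the fingers, on their centre line; the grasp point (between the pads) lies 19 mm behind it (robot.tcp_to_grasp is the z of the grasp point in the tool frame, in m); z points along the fingers, y is the line along which they close (so a half turn about z gives the same grasp; the last joint's range is limited). The gripper opens to 92 mm and grips with 3 to 60 N. Pads are 19 mm wide; open, the fingers measure 130 mm over their backs; the gripper's body (75 mm by 190 mm) begins 47 mm behind the grasp point.
Start: joints at [1.004, 0.342, 1.524, -0, 1.275, -0.146], TCP at [0.214, 0.479, 0.207] pointing down, gripper open.
Joint ranges: [-2.53, 2.53], [-0.77, 2.02], [0.04, 2.7], [-1, 4.14], [0.28, 2.66], [-3.11, 3.11]. Speed limits (rad/s): [2.57, 2.57, 3.14, 3.14, 3.14, 3.14].

INTERFACE

Orientations are given as [roll, pitch, yaw] about the fixed x, y, z axes, in that order (R = Rz(yaw) Ry(pitch) Rx(roll)).
In Python, from cell import monitor, read_camera, get_calibration, job, robot gives the robot as it stands. The module is installed in compiled form; this text tells all that it offers.
- The arm moves only by the tool send_rows, never from a script. Its argument "targets" is a list of rows, each an object with "translation": the shift along the tool's x, y, z in cm, a list of three; "spin": the turn about the tool's z in degrees; "jaw": the opening, from 0 (shut) to 1 (fully open). A call has exactly 5 rows; each row is the pose to reach, as a shift and turn from the pose commanded when the call began, along the tool's axes at that moment; what a row does not reach only later rows make up. A row lasts 1/10 s, in which the tool goes at most 50 mm and 8.59 degrees, less where a joint would pass 70% of its speed; a pose out of reach is approached as far as the arm can. A call with a gripper value outside its range is refused whole. The fingers move at their own pace and stop on an object; "force" is the grip in N (left out, the last holds). Time passes only in rows, so rows that repeat a pose let the fingers close, or fill a call up. It gives the time, the measured TCP pose, the force, the opening and the grip force at its end, in the units of the state.
- monitor.observe(): the state, without advancing time (a new reading comes with each control period).
- read_camera(name): name is "scene" or "top"; returns (picture, depth): 384x512x3 uint8, red, green, blue; 384x512 float32, m along the optical axis (not along the pixel's ray), 0 where there is no reading.
- get_calibration(name): a dict with "intrinsics" (3x3 intrinsics, pixels), "origin" and "orientation" of the camera in the world. Camera axes: x right, y up, looking along -z (the intrinsics and any distortion apply to the point x, -y, -z); pixel columns grow to the right and rows downward; lengths in m; the calibration is good to about 2 mm. A picture is of the moment at which its call begins. get_calibration takes no time and is no camera call.
- job.hand_in(): hands the job in; it is judged then, once.
The state is a dict: "time": time; "qpos": joint angles; "qvel": joint speeds; "joint_efforts": joint torques, N m; "tool_pos": TCP position; "tool_rot": TCP orientation; "contact_force": force on the tool from outside, world axes, zero at the start; "torque": the same for the moment, N m; "opening": finger opening in m; "grip_force": force on a finger pad.
Only numpy, scipy, OpenCV 4.12 (cv2) and the standard library are available. Lean on these libraries where they do the work, as an engineer would, in place of code of your own. Each camera call takes 0.05 s, during which the arm holds its last target. There are 200 camera calls.

TASK

The wooden tamper is still standing in the bowl of the plum mill: lift it out and stand it upright on the yellow board. Then lower the red bayonet lid into the mill's slots (white stripe to the green marks) and twist it clockwise against its spring to the yellow half-way marks, short of the red lock marks where it clicks. Finish still gripping the lid and holding it there, with the tamper left on the board and everything else on the bench left where it is.

Things in the scene. Friction and masses are not known exactly. Their poses are not given: they have to be found in the camera images.
- mill: White round mini mill fixed to the bench: base 130 mm across, clear bowl, grey collar 124 mm across with a flat top 112 mm above the bench. Origin: on the bench on the bowl's axis; z up; x axis through the two yellow half-way marks. Bowl floor 45 mm above the bench. Three pairs of coloured marks on the collar's top, each pair on a diameter: green entry, yellow half-way, red lock.
- mill_mouth (a point): Centre of the mill's mouth, level with the collar's top, 112 mm above the bench. The bowl is 91 mm across inside; the mouth is 78 mm across, under a 5 mm thick lip broken at the green marks by two slots about 20 mm wide (reaching out to 91 mm across) for the lid's lugs. The lid goes in straight down.
- mill_entry (a point): One green mark (55 mm from the axis, on the collar's top), in line with the two entry slots: 45 degrees anticlockwise, seen from above, of the mill's x axis. The lid's stripe lies on the green marks when it goes in; it then turns clockwise only.
- mill_half (a point): One yellow half-way mark (55 mm from the axis, on the collar's top), on the mill's x axis: the lid's stripe points at the yellow marks after 45 degrees of clockwise turn.
- mill_lock (a point): One red lock mark (55 mm from the axis, on the collar's top), 45 degrees clockwise of yellow. The sprung lock click begins when the lid has turned about 70 degrees from green; red is at 90.
- spring_ring (a joint): Sprung ring in the collar, pushed by the lid's lugs (rad): 0 at rest, grows as the lid turns clockwise. The lid turns about 0.12 rad from green (0.05 to 0.2 with play) before it meets the ring, then both turn together: about 0.66 at yellow, 1.1 where the click begins. Spring 0.09 N m at first, 0.16 half-way; it turns the lid back if let go.
- lid: Red bayonet lid, 52 mm high, 0.16 kg, right way up. Origin: centre of underside. Plug 72 mm across, 18 mm high, two lugs 12 mm wide reaching 43 mm from the axis along +x and -x; disc 96 mm across at 18 to 24 mm; white grip bar and stripe along x: 64 mm long, 18 wide (y), from 24 to 52 mm high. A half turn makes no difference. Seated, the disc lies flat on the collar, origin 94 mm above bench.
- tamper: Wooden tamper 125 mm high: round foot 48 mm across and 14 mm high, plain round handle 24 mm across above it; about 0.13 kg. Origin: centre of the foot's underside, z along the handle, up. At the start it stands on the mill's bowl floor, its top 170 mm above the bench.
- board: Yellow plastic board fixed flat on the bench, 130 mm (x) by 170 mm (y), 10 mm thick. Origin: centre of its underside. The lid and the board may each be on either side of the mill.
- plum_dish: bystander: small white dish of plums, 84 mm across, 26 mm high; origin at its underside
- punnet: bystander: clear punnet of plums, 100 x 100 x 40 mm; origin at its underside
- spoon: bystander: spoon lying flat on the bench near the robot; origin at its middle
- jar_a: bystander: glass jar with white cap, 72 mm across, 100 mm high; origin at its underside
- jar_b: bystander: glass jar with red cap, 72 mm across, 100 mm high; origin at its underside
- white_bowl: bystander: white plastic bowl, 140 mm across, 60 mm high; origin at its underside
- shaker: bystander: white shaker bottle with green cap, 52 mm across, 110 mm high; origin at its underside
There are look-alikes about, which are no part of the job. There is more than one size of the board; the job needs the largest.

How it is judged:
On the way, in this order (a step that is already met when the one before it is completed fails the run):
1. the tamper stands upright on the yellow board, let go (x of tamper in the frame of board between -0.065 and 0.065 m and y of tamper in the frame of board between -0.085 and 0.085 m and z of tamper in the frame of board between 0.006 and 0.014 m and angle between tamper's own z axis and vertical below 0.1 rad and contact force between the fingers and tamper below 0.1 N and linear speed of tamper below 0.02 m/s), for 0.2 s.
2. the lid sits flat in the mill's mouth, its lugs in the slots (horizontal distance between lid and mill below 0.005 m and z of lid in the frame of mill between 0.089 and 0.0978 m and angle between lid's own z axis and vertical below 0.06 rad), for 0.1 s.
At the end, for the whole second after the job is handed in: Lid flat in the mill (axis within 5 mm, height within 3.5 mm, tilt under 0.06 rad), stripe within 0.21 rad of the yellow marks, spring ring 0.40 to 0.92 rad, still, gripped with over 2 N. Tamper standing on the board (foot centre on it, tilt under 0.1 rad), let go, at rest (all of step 1 and all of step 2 and angle between the x axis of lid and the x axis of mill, either way round below 0.21 rad and value of joint spring_ring between 0.4 and 0.92 rad and contact force between the fingers and lid above 2 N and angular speed of lid below 0.1 rad/s); the arm keeps its last pose, push and grip.
It fails at once if the lid is twisted on to the lock click (spring ring beyond 1.1 rad) (value of joint spring_ring above 1.1 rad).
It fails at once if a bystander is moved more than 30 mm (distance of any of plum_dish, punnet, spoon, jar_a, jar_b, white_bowl, shaker from where it was at the start of the episode above 0.03 m).
It also fails if it takes over 66 s, if anything falls off the work surface, if the arm or the gripper's body presses on something with over 40 N, if the wrist force passes 120 N, or if a joint passes its speed limit or range.

## Working session

There is one attempt and no reset: what is moved stays moved. The work goes in short steps, Python scripts to look and compute and a tool call to move; the robot and the scene stay as the last step left them, time stands still between calls to the robot, and variables do not carry over. Pictures are saved under pics/ and viewed, at most 10 in all, crops included, and the job is handed in when it is done.

Besides the shell and the picture viewer there is one more tool, called as a command line: name --argument value ..., lists and objects as JSON in quotes. send_rows: Moves the arm, as the interface text tells. Its arguments: {"type":"object","properties":{"targets":{"type":"array"},"force":{"type":"number"}},"required":["targets"]}

```bash
mkdir -p pics; cat > h.py <<'E'
import numpy as np, cv2
from cell import monitor, read_camera, get_calibration, job, robot
from scipy.spatial.transform import Rotation as R
def rot(c):
    o=np.array(c["orientation"],float)
    return o if o.shape==(3,3) else (R.from_euler('xyz',o).as_matrix() if o.size==3 else R.from_quat(o).as_matrix())
def cloud(name,d):
    c=get_calibration(name);K=np.array(c["intrinsics"]);v,u=np.mgrid[:d.shape[0],:d.shape[1]]
    p=np.stack([(u-K[0,2])/K[0,0]*d,-(v-K[1,2])/K[1,1]*d,-d],-1)
    return p@rot(c).T+np.array(c["origin"])
E
python3 - <<'E'
from h import *
for n in("scene","top"):
    p,d=read_camera(n);np.savez(f"pics/{n}0.npz",p=p,d=d)
    cv2.imwrite(f"pics/{n}0.png",cv2.resize(p[:,:,::-1],(800,600),interpolation=cv2.INTER_CUBIC))
    print(get_calibration(n), (d>0).mean())
print(monitor.observe(),robot.tcp_to_grasp)
E
```

```text
{'intrinsics': array([[352.46281421,   0.        , 253.09591213],
       [  0.        , 352.46281421, 192.93711131],
       [  0.        ,   0.        ,   1.        ]]), 'origin': array([1.00209656, 0.65905755, 1.18473629]), 'orientation': array([0.64354451, 0.00709774, 2.49785693])} 0.9959004720052084
{'intrinsics': array([[418.19787083,   0.        , 257.83413453],
       [  0.        , 418.19787083, 192.13048554],
       [  0.        ,   0.        ,   1.        ]]), 'origin': array([ 0.38867771, -0.0147707 ,  1.28507758]), 'orientation': array([ 0.10710604, -0.00349614, -1.56991379])} 0.9960072835286459
{'time': 0.1, 'qpos': array([ 1.00397980e+00,  3.42664751e-01,  1.52494252e+00,  1.63017770e-05,
        1.27539592e+00, -1.45988006e-01]), 'qvel': array([ 0.0004507 , -0.00185764, -0.00336777, -0.00160352, -0.00113431,
        0.00141506]), 'joint_efforts': array([ 1.21672088e-03, -4.32005346e+01, -2.44696820e+01,  7.18080369e-02,
        5.26685861e-02, -7.35599929e-05]), 'tool_pos': array([0.21422379, 0.47886768, 0.20610107]), 'tool_rot': array([-3.14019939e+00, -2.20612982e-04,  2.72075922e+00]), 'contact_force': array([-0.31100159,  0.45497727, -0.47692427]), 'torque': array([0.02040276, 0.05004963, 0.00287647]), 'grip_force': 0.0, 'opening': 0.09187681853595304} -0.0188
```

View pics/scene0.png

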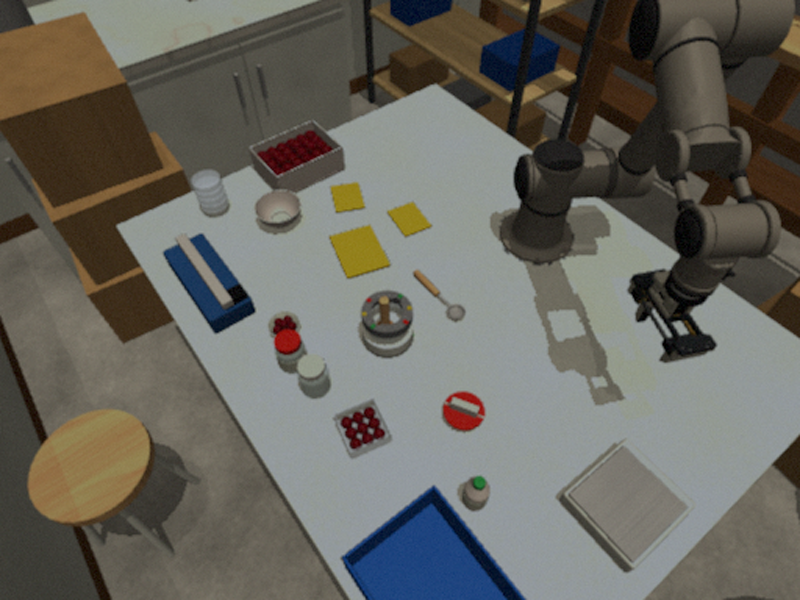

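View pics/top0.png

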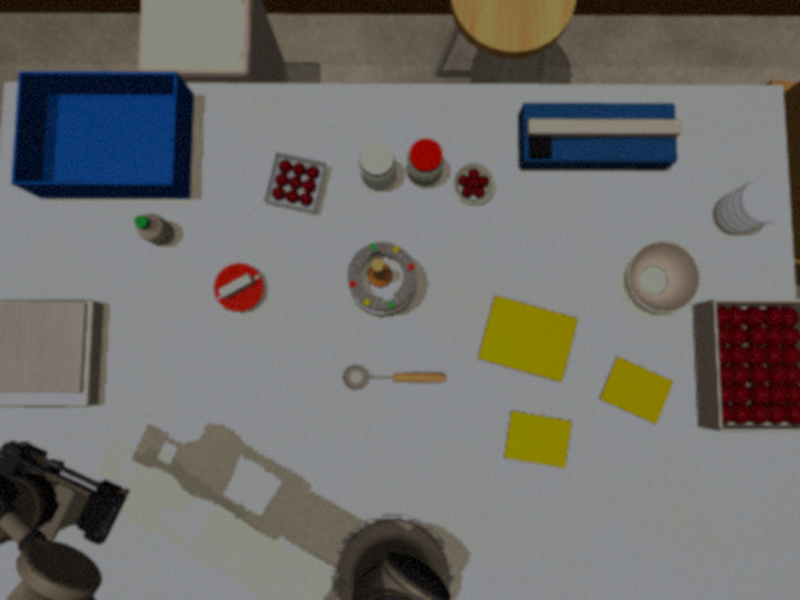

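The top picture shows the mill at (382,278) with the tamper in it, the lid at (239,287), the spoon at (395,377), and jars, dish and punnet behind. There are three yellow boards, at (528,338), (636,390) and (538,439). The one at (528,338) is visibly the largest, so I'll confirm it by size and an enlarged crop.

```bash
python3 - <<'E'
from h import *
for n in("scene","top"):
    f=np.load(f"pics/{n}0.npz");p,d=f["p"],f["d"];P=cloud(n,d)
    hsv=cv2.cvtColor(p,cv2.COLOR_RGB2HSV);H,S,V=cv2.split(hsv)
    near=(d>0)&(P[...,0]>0.2)&(P[...,0]<.85)&(abs(P[...,1])<.6)&(P[...,2]<.25)
    def comps(m,name,mn):
        k,l,st,c=cv2.connectedComponentsWithStats(m.astype(np.uint8))
        for i in range(1,k):
            if st[i,4]>=mn:
                q=P[l==i]; r=cv2.minAreaRect(q[:,:2].astype(np.float32)*1000)
                print(n,name,np.round(c[i],0),st[i,4],"mean",q.mean(0).round(4),"med z",np.median(q[:,2]).round(4),"rect",np.round(r[0],1),np.round(r[1],1),round(r[2],1))
    Y=(H>22)&(H<35)&(S>150)&(V>60)&near
    comps(Y&(P[...,2]<.04),"board",150)
    comps(((H<6)|(H>174))&(S>170)&(V>80)&near,"red",3)
    comps(near&(P[...,2]>.135),"tall",8)
    col=near&(abs(P[...,2]-.112)<.006)&(np.hypot(P[...,0]-.5,P[...,1])<.2)
    comps(near&(P[...,2]>.104)&(P[...,2]<.12),"collar",30)
    comps((H>40)&(H<85)&(S>100)&near,"green",2)
    comps(Y&(P[...,2]>.08),"yellowmark",2)
    comps(near&(P[...,2]>.045)&(P[...,2]<.06)&(S<90)&(V>110),"white bar",15)
f=np.load("pics/top0.npz");p=f["p"]
a=cv2.resize(p[175:305,120:460,::-1],(800,306),interpolation=cv2.INTER_CUBIC)
cv2.imwrite("pics/crop1.png",a)
E
```

```text
scene board [222. 126.] 289 mean [ 0.356  -0.4689  0.009 ] med z 0.0092 rect [ 354.8 -471.2] [120.9  85.2] 65.9
scene board [261. 140.] 327 mean [ 0.2612 -0.2769  0.0085] med z 0.0085 rect [ 259.7 -278.7] [115.   87.9] 78.8
scene board [229. 161.] 787 mean [ 0.4566 -0.2583  0.0117] med z 0.0119 rect [ 453.7 -261.5] [168.4 125.5] 74.7
scene red [236. 192.] 3 mean [ 0.5741 -0.035   0.1108] med z 0.1102 rect [573.4 -34.5] [5.9 4. ] 14.5
scene red [260. 206.] 6 mean [0.5418 0.0724 0.1132] med z 0.1135 rect [542.   72.7] [ 5.  11.1] 53.6
scene red [183. 218.] 202 mean [ 0.7909 -0.061   0.0991] med z 0.1007 rect [779.7 -86.8] [116.5  57.2] 67.2
scene red [300. 256.] 96 mean [0.5228 0.2874 0.0251] med z 0.0251 rect [525.9 287.8] [36.3 88.3] 29.0
scene red [294. 268.] 213 mean [0.5694 0.3123 0.0251] med z 0.0254 rect [570.2 312.9] [42.8 89.8] 31.5
scene red [229. 266.] 3 mean [0.7535 0.1702 0.0326] med z 0.0322 rect [754.2 170.6] [3.8 3.5] 63.0
scene red [222. 270.] 4 mean [0.7802 0.1644 0.0314] med z 0.0311 rect [780.2 164.3] [3.2 3.8] 51.0
scene red [225. 276.] 3 mean [0.7855 0.1919 0.0305
[... 3629 characters left out ...]
 0.0047 0.114 ] med z 0.1144 rect [507.7   4.7] [8.4 8.5] 0.2
top yellowmark [253. 159.] 9 mean [ 0.6092 -0.0049  0.1142] med z 0.1146 rect [609.   -4.9] [5.7 6.2] 89.9
top yellowmark [235. 193.] 11 mean [0.5116 0.0468 0.1134] med z 0.1144 rect [512.   47.4] [8.2 8.8] 65.9
top white bar [249. 180.] 157 mean [0.5579 0.008  0.0474] med z 0.0472 rect [561.   11.4] [50.6 77.7] 67.7
top white bar [150. 182.] 117 mean [0.5497 0.3023 0.0535] med z 0.0536 rect [550.  302.4] [16.7 62.9] 30.9
top white bar [ 54. 234.] 252 mean [0.398  0.5794 0.051 ] med z 0.051 rect [419.8 585. ] [196.7  30.3] 0.3
top white bar [ 49. 212.] 74 mean [0.4615 0.5917 0.058 ] med z 0.0584 rect [460.1 591.4] [16.4 85.2] 89.2
```

View pics/crop1.png

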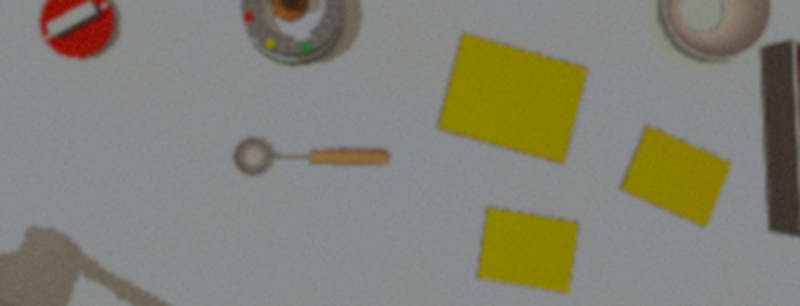

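The enlarged crop confirms it: the board at (528,338) is the largest, at 168 x 126 mm (board origin (0.4525, -0.262)), and the other two are 117 x 87 mm. Both views agree on the mill at (0.5603, 0.0207) with the x axis at -28° (green 17°). They put the tamper top at (0.569, 0.027, 0.170) and the lid at (0.549, 0.301) with its bar at 120°.

```bash
cat > go.py <<'E'
import sys;from h import *
def go(x,y,z,psi=None):
    s=monitor.observe();p=s["tool_pos"];M=R.from_euler('xyz',s["tool_rot"]).as_matrix()
    yaw=np.degrees(s["tool_rot"][2]);dp=M.T@(np.array([x,y,z])-p)*100
    sp=0 if psi is None else -((psi-yaw+180)%360-180)
    print("t",round(s["time"],2),"pos",p.round(4),"yaw",yaw.round(2),"q6",s["qpos"][5].round(2),"open",s["opening"].round(4),"grip",round(s["grip_force"],1),"F",s["contact_force"].round(1),"| shift cm",dp.round(2),"spin",round(sp,1))
if __name__=="__main__": go(*map(float,sys.argv[1:]))
E
python3 go.py .569 .0266 .207
```

```text
Traceback (most recent call last):
  File "go.py", line 7, in <module>
    if __name__=="__main__": go(*map(float,sys.argv[1:]))
                             ~~^^^^^^^^^^^^^^^^^^^^^^^^^^
  File "go.py", line 6, in go
    print("t",round(s["time"],2),"pos",p.round(4),"yaw",yaw.round(2),"q6",s["qpos"][5].round(2),"open",s["opening"].round(4),"grip",round(s["grip_force"],1),"F",s["contact_force"].round(1),"| shift cm",dp.round(2),"spin",round(sp,1))
                                                                                                       ^^^^^^^^^^^^^^^^^^
AttributeError: 'float' object has no attribute 'round'
```

```bash
sed -i 's/s\["opening"\].round(4)/round(s["opening"],4)/' go.py; python3 go.py .569 .0266 .207
```

```text
t 0.1 pos [0.2142 0.4789 0.2061] yaw 155.89 q6 -0.15 open 0.0919 grip 0.0 F [-0.3  0.5 -0.5] | shift cm [-50.86 -26.79  -0.06] spin 0
```

send_rows --targets '[{"translation": [-4.2, -2.2, 0], "spin": 0, "jaw": 1}, {"translation": [-8.4, -4.4, 0], "spin": 0, "jaw": 1}, {"translation": [-12.6, -6.6, 0], "spin": 0, "jaw": 1}, {"translation": [-16.8, -8.8, 0], "spin": 0, "jaw": 1}, {"translation": [-21, -11, 0], "spin": 0, "jaw": 1}]' --force 20

```text
time: 0.6
tool_pos: [0.3618, 0.2914, 0.2065]
tool_rot: [-3.141, -0.0, 2.721]
contact_force: [0.8, 0.8, 0.7]
opening: 0.0916
grip_force: 0.0
```

send_rows --targets '[{"translation": [-4.2, -2.2, 0], "spin": 0, "jaw": 1}, {"translation": [-8.4, -4.4, 0], "spin": 0, "jaw": 1}, {"translation": [-12.6, -6.6, 0], "spin": 0, "jaw": 1}, {"translation": [-16.8, -8.8, 0], "spin": 0, "jaw": 1}, {"translation": [-21, -11, 0], "spin": 0, "jaw": 1}]'

```text
time: 1.1
tool_pos: [0.5087, 0.105, 0.2065]
tool_rot: [-3.142, -0.001, 2.721]
contact_force: [1.0, 1.1, -0.5]
opening: 0.0919
grip_force: 0.0
```

send_rows --targets '[{"translation": [-4.2, -2.2, 0], "spin": 0, "jaw": 1}, {"translation": [-8.4, -4.4, 0], "spin": 0, "jaw": 1}, {"translation": [-8.86, -4.79, -0.06], "spin": 0, "jaw": 1}, {"translation": [-8.86, -4.79, -0.06], "spin": 0, "jaw": 1}, {"translation": [-8.86, -4.79, -0.06], "spin": 0, "jaw": 1}]'

```text
time: 1.6
tool_pos: [0.5684, 0.0278, 0.207]
tool_rot: [3.142, -0.001, 2.721]
contact_force: [0.3, 0.5, 0.4]
opening: 0.0915
grip_force: 0.0
```

```bash
python3 go.py .569 .0266 .128; python3 - <<'E'
from h import *
for n in("scene","top"):
    p,d=read_camera(n);np.savez(f"pics/{n}1.npz",p=p,d=d);P=cloud(n,d)
    H,S,V=cv2.split(cv2.cvtColor(p,cv2.COLOR_RGB2HSV))
    m=(np.hypot(P[...,0]-.565,P[...,1]-.022)<.03)&(d>0)&(S>80)&(P[...,2]>.06)&(P[...,2]<.185)
    for a,b in((.06,.11),(.11,.14),(.14,.165),(.165,.18)):
        q=P[m&(P[...,2]>a)&(P[...,2]<b)];print(n,a,len(q),q.mean(0).round(4) if len(q) else '')
E
```

```text
t 1.6 pos [0.5684 0.0278 0.207 ] yaw 155.91 q6 -1.24 open 0.0915 grip 0.0 F [0.3 0.5 0.4] | shift cm [-0.11 -0.08  7.9 ] spin 0
scene 0.06 21 [0.5722 0.0304 0.0948]
scene 0.11 27 [0.5741 0.0308 0.1258]
scene 0.14 22 [0.5746 0.0303 0.1519]
scene 0.165 14 [0.5747 0.0267 0.1696]
top 0.06 49 [0.558  0.0292 0.0699]
top 0.11 2 [0.5589 0.0299 0.1241]
top 0.14 0 
top 0.165 0
```

The tamper is upright and the gripper sits over it. Now I'll lower and close.

send_rows --targets '[{"translation": [-0.1, -0.1, 4], "spin": 0, "jaw": 1}, {"translation": [-0.1, -0.1, 6.5], "spin": 0, "jaw": 0.8}, {"translation": [-0.1, -0.1, 7.9], "spin": 0, "jaw": 0.5}, {"translation": [-0.1, -0.1, 7.9], "spin": 0, "jaw": 0.3}, {"translation": [-0.1, -0.1, 7.9], "spin": 0, "jaw": 0.1}]' --force 20

```text
time: 2.2
tool_pos: [0.5698, 0.0265, 0.1291]
tool_rot: [3.141, 0.001, 2.722]
contact_force: [0.1, 0.7, -1.2]
opening: 0.0643
grip_force: 0.0
```

send_rows --targets '[{"translation": [0, 0, 0], "spin": 0, "jaw": 0.1}, {"translation": [0, 0, 0], "spin": 0, "jaw": 0}, {"translation": [0, 0, 0], "spin": 0, "jaw": 0}, {"translation": [0, 0, 0], "spin": 0, "jaw": 0}, {"translation": [0, 0, 0], "spin": 0, "jaw": 0}]'

```text
time: 2.7
tool_pos: [0.5698, 0.0256, 0.1285]
tool_rot: [3.141, 0.0, 2.721]
contact_force: [0.6, 0.3, -0.6]
opening: 0.0242
grip_force: 0.3
```

```bash
python3 go.py .561 .0216 .238
```

```text
t 2.7 pos [0.5698 0.0256 0.1285] yaw 155.88 q6 -1.24 open 0.0242 grip 0.3 F [ 0.6  0.3 -0.6] | shift cm [  0.64  -0.72 -10.95] spin 0
```

send_rows --targets '[{"translation": [0, 0, 0], "spin": 0, "jaw": 0}, {"translation": [0, 0, 0], "spin": 0, "jaw": 0}, {"translation": [0.3, -0.3, -0.8], "spin": 0, "jaw": 0}, {"translation": [0.6, -0.7, -2], "spin": 0, "jaw": 0}, {"translation": [0.6, -0.7, -4], "spin": 0, "jaw": 0}]'

```text
time: 3.2
tool_pos: [0.5598, 0.0213, 0.1684]
tool_rot: [-3.14, -0.003, 2.721]
contact_force: [0.4, 0.1, -1.7]
opening: 0.0232
grip_force: 20.0
```

send_rows --targets '[{"translation": [0, 0, -2], "spin": 0, "jaw": 0}, {"translation": [0, 0, -4], "spin": 0, "jaw": 0}, {"translation": [0, 0, -6], "spin": 0, "jaw": 0}, {"translation": [0, 0, -7], "spin": 0, "jaw": 0}, {"translation": [0, 0, -7], "spin": 0, "jaw": 0}]'

```text
time: 3.7
tool_pos: [0.5619, 0.0215, 0.2402]
tool_rot: [3.141, 0.003, 2.721]
contact_force: [0.2, 0.9, -2.2]
opening: 0.0237
grip_force: 20.0
```

```bash
python3 go.py .4525 -.262 .238; python3 - <<'E'
from h import *
p,d=read_camera("scene")
cv2.imwrite("pics/lift.png",cv2.resize(p[100:260,150:350,::-1],(750,600),interpolation=cv2.INTER_CUBIC))
E
```

```text
t 3.7 pos [0.5619 0.0215 0.2402] yaw 155.88 q6 -1.25 open 0.0237 grip 20.0 F [ 0.2  0.9 -2.2] | shift cm [ -1.59 -30.34   0.2 ] spin 0
```

View pics/lift.png

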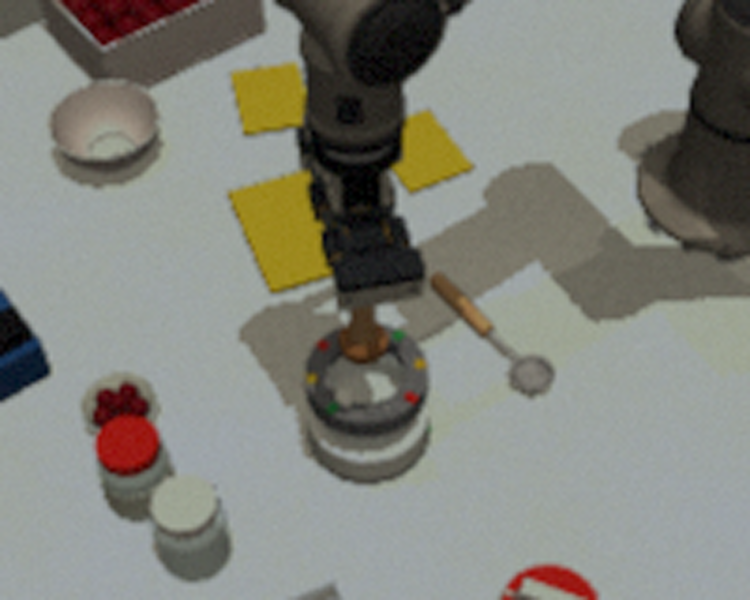

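The enlarged view shows the tamper held upright, with its foot at crop (365,345), clear of the mill. I'll carry it to the board.

send_rows --targets '[{"translation": [-0.2, -4, 0], "spin": 0, "jaw": 0}, {"translation": [-0.4, -8.3, 0], "spin": 0, "jaw": 0}, {"translation": [-0.7, -12.6, 0], "spin": 0, "jaw": 0}, {"translation": [-0.9, -16.9, 0], "spin": 0, "jaw": 0}, {"translation": [-1.1, -21.2, 0], "spin": 0, "jaw": 0}]'

```text
time: 4.25
tool_pos: [0.4834, -0.1774, 0.237]
tool_rot: [3.141, -0.002, 2.721]
contact_force: [1.2, -0.2, -0.7]
opening: 0.0235
grip_force: 20.0
```

send_rows --targets '[{"translation": [-0.2, -4, 1.5], "spin": 0, "jaw": 0}, {"translation": [-0.4, -7, 4.5], "spin": 0, "jaw": 0}, {"translation": [-0.5, -9.1, 8.5], "spin": 0, "jaw": 0}, {"translation": [-0.5, -9.1, 11.5], "spin": 0, "jaw": 0}, {"translation": [-0.5, -9.1, 13.5], "spin": 0, "jaw": 0}]'

```text
time: 4.75
tool_pos: [0.4499, -0.2609, 0.0997]
tool_rot: [3.14, -0.006, 2.719]
contact_force: [0.6, -0.1, -0.8]
opening: 0.0237
grip_force: 20.0
```

```bash
python3 go.py .4525 -.262 .0935
```

```text
t 4.75 pos [ 0.4499 -0.2609  0.0997] yaw 155.78 q6 -1.82 open 0.0237 grip 20.0 F [ 0.6 -0.1 -0.8] | shift cm [-0.29  0.    0.62] spin 0
```

Lower slowly, feeling for contact.

send_rows --targets '[{"translation": [0, 0, 0], "spin": 0, "jaw": 0}, {"translation": [0, 0, 0.3], "spin": 0, "jaw": 0}, {"translation": [0, 0, 0.6], "spin": 0, "jaw": 0}, {"translation": [0, 0, 0.8], "spin": 0, "jaw": 0}, {"translation": [0, 0, 0.8], "spin": 0, "jaw": 0}]'

```text
time: 5.25
tool_pos: [0.4525, -0.2614, 0.0958]
tool_rot: [-3.141, 0.001, 2.721]
contact_force: [0.3, 0.5, -1.4]
opening: 0.0232
grip_force: 20.0
```

```bash
python3 go.py .4525 -.262 .0935;python3 - <<'E'
from h import *
for n in("scene","top"):
    p,d=read_camera(n);P=cloud(n,d)
    H,S,V=cv2.split(cv2.cvtColor(p,cv2.COLOR_RGB2HSV))
    m=(np.hypot(P[...,0]-.4525,P[...,1]+.262)<.04)&(d>0)&(H<20)&(S>90)
    q=P[m];print(n,len(q),np.percentile(q,[5,25,50,75,95],axis=0).round(4).tolist() if len(q) else '')
E
```

```text
t 5.25 pos [ 0.4525 -0.2614  0.0958] yaw 155.91 q6 -1.82 open 0.0232 grip 20.0 F [ 0.3  0.5 -1.4] | shift cm [-0.02 -0.06  0.23] spin 0
scene 119 [[0.4422, -0.271, 0.0194], [0.4509, -0.2582, 0.0275], [0.4592, -0.2529, 0.042], [0.4633, -0.2485, 0.0829], [0.4721, -0.238, 0.2452]]
top 11 [[0.4174, -0.2742, 0.0122], [0.4232, -0.2607, 0.1118], [0.4285, -0.2459, 0.2037], [0.4364, -0.2324, 0.304], [0.4736, -0.2274, 0.3692]]
```

send_rows --targets '[{"translation": [0, 0, 0.1], "spin": 0, "jaw": 0}, {"translation": [0, 0, 0.2], "spin": 0, "jaw": 0}, {"translation": [0, 0, 0.2], "spin": 0, "jaw": 0}, {"translation": [0, 0, 0.2], "spin": 0, "jaw": 0}, {"translation": [0, 0, 0.2], "spin": 0, "jaw": 0}]'

```text
time: 5.85
tool_pos: [0.4525, -0.2615, 0.0936]
tool_rot: [3.142, 0.001, 2.721]
contact_force: [1.1, 1.4, 1.6]
opening: 0.0233
grip_force: 20.0
```

send_rows --targets '[{"translation": [0, 0, 0.1], "spin": 0, "jaw": 0}, {"translation": [0, 0, 0.1], "spin": 0, "jaw": 0}, {"translation": [0, 0, 0.1], "spin": 0, "jaw": 0}, {"translation": [0, 0, 0.1], "spin": 0, "jaw": 0}, {"translation": [0, 0, 0.1], "spin": 0, "jaw": 0}]'

```text
time: 6.35
tool_pos: [0.4528, -0.2617, 0.0935]
tool_rot: [-3.141, 0.002, 2.721]
contact_force: [-0.6, 1.5, 8.9]
opening: 0.0231
grip_force: 20.0
```

Contact at 9 N, so it is standing on the board. I'll open slowly and rise.

send_rows --targets '[{"translation": [0, 0, -0.1], "spin": 0, "jaw": 0}, {"translation": [0, 0, -0.1], "spin": 0, "jaw": 0.3}, {"translation": [0, 0, -0.1], "spin": 0, "jaw": 0.5}, {"translation": [0, 0, -0.1], "spin": 0, "jaw": 0.7}, {"translation": [0, 0, -0.1], "spin": 0, "jaw": 0.9}]'

```text
time: 6.85
tool_pos: [0.4522, -0.2614, 0.0931]
tool_rot: [3.141, -0.0, 2.721]
contact_force: [0.5, 0.2, 0.8]
opening: 0.0471
grip_force: 0.0
```

send_rows --targets '[{"translation": [0, 0, 0], "spin": 0, "jaw": 0.9}, {"translation": [0, 0, 0], "spin": 0, "jaw": 0.9}, {"translation": [0, 0, -2], "spin": 0, "jaw": 0.9}, {"translation": [0, 0, -6], "spin": 0, "jaw": 0.9}, {"translation": [0, 0, -10], "spin": 0, "jaw": 0.9}]'

```text
time: 7.35
tool_pos: [0.4518, -0.2611, 0.194]
tool_rot: [3.141, -0.002, 2.721]
contact_force: [1.3, -1.1, -0.2]
opening: 0.0819
grip_force: 0.0
```

```bash
python3 go.py .549 .3014 .2 120
```

```text
t 7.35 pos [ 0.4518 -0.2611  0.194 ] yaw 155.89 q6 -1.82 open 0.0819 grip 0.0 F [ 1.3 -1.1 -0.2] | shift cm [14.11 55.31 -0.54] spin 35.9
```

send_rows --targets '[{"translation": [1.1, 4.3, -0.5], "spin": 0, "jaw": 0.9}, {"translation": [2.2, 8.6, -0.5], "spin": 0, "jaw": 0.9}, {"translation": [3.3, 12.9, -0.5], "spin": 0, "jaw": 0.9}, {"translation": [4.4, 17.2, -0.5], "spin": 0, "jaw": 0.9}, {"translation": [5.5, 21.5, -0.5], "spin": 0, "jaw": 0.9}]'

```text
time: 7.85
tool_pos: [0.4899, -0.041, 0.1985]
tool_rot: [3.141, 0.0, 2.72]
contact_force: [-0.1, -0.1, -0.1]
opening: 0.0826
grip_force: 0.0
```

send_rows --targets '[{"translation": [1.1, 4.3, 0], "spin": 7, "jaw": 0.9}, {"translation": [2.2, 8.6, 0], "spin": 14, "jaw": 0.9}, {"translation": [3.3, 12.9, 0], "spin": 21, "jaw": 0.9}, {"translation": [4.4, 17.2, 0], "spin": 28, "jaw": 0.9}, {"translation": [5.5, 21.5, 0], "spin": 36, "jaw": 0.9}]'

```text
time: 8.35
tool_pos: [0.5275, 0.1779, 0.1984]
tool_rot: [3.141, 0.0, 2.087]
contact_force: [1.0, 0.2, 0.0]
opening: 0.0825
grip_force: 0.0
```

```bash
python3 go.py .549 .3014 .1 120; python3 - <<'E'
from h import *
for n in("scene","top"):
    p,d=read_camera(n);P=cloud(n,d)
    H,S,V=cv2.split(cv2.cvtColor(p,cv2.COLOR_RGB2HSV))
    c=get_calibration(n)
    m=(np.hypot(P[...,0]-.45,P[...,1]+.262)<.045)&(d>0)&(P[...,2]>.02)
    q=P[m];t=q[q[:,2]>.125];print(n,len(q),t.mean(0),q[:,2].max(),[q[(q[:,2]>a)&(q[:,2]<a+.03)].mean(0).round(4).tolist() for a in(.03,.06,.09)])
    for a,b,nm in((.015,.035,'disc'),(.044,.06,'bar')):
        m=(np.hypot(P[...,0]-.549,P[...,1]-.301)<.07)&(P[...,2]>a)&(P[...,2]<b)
        if nm=='disc': m&=((H<6)|(H>174))&(S>150)
        q=P[m][:,:2].astype(np.float32)*1000
        print(n,nm,len(q),np.median(P[m][:,2]).round(4),cv2.minAreaRect(q),cv2.minEnclosingCircle(q))
p,d=read_camera("top")
cv2.imwrite("pics/t2.png",cv2.resize(p[90:290,90:390,::-1],(800,533),interpolation=cv2.INTER_CUBIC))
E
```

```text
t 8.35 pos [0.5275 0.1779 0.1984] yaw 119.59 q6 -0.33 open 0.0825 grip 0.0 F [1.  0.2 0. ] | shift cm [9.68 7.97 9.84] spin -0.4
scene 161 [ 0.45276329 -0.25878834  0.13410886] 0.1396845530768107 [[0.4549, -0.255, 0.0455], [0.456, -0.2548, 0.0765], [0.4552, -0.2548, 0.1062]]
scene disc 322 0.0252 ((548.9111328125, 300.1886291503906), (90.48075866699219, 90.57764434814453), 70.57193756103516) ((548.569091796875, 300.453125), 47.14687728881836)
scene bar 99 0.0526 ((546.9039306640625, 300.48394775390625), (19.87208366394043, 62.13896179199219), 29.939847946166992) ((547.2178955078125, 300.5382995605469), 31.179706573486328)
top 224 [ 0.45217375 -0.25843274  0.13522373] 0.14073245797511236 [[0.4514, -0.2494, 0.0424], [0.4502, -0.2519, 0.0751], [0.4511, -0.2501, 0.1051]]
top disc 143 0.0254 ((523.8762817382812, 314.3101806640625), (66.78649139404297, 34.60313415527344), 81.94383239746094) ((527.2998657226562, 313.8255920410156), 36.14924240112305)
top bar 49 0.0523 ((539.5914306640625, 315.85040283203125), (16.09187126159668, 29.75165367126465), 22.67866325378418) ((539.4131469726562, 315.4411926269531), 15.540587425231934)
```

View pics/t2.png

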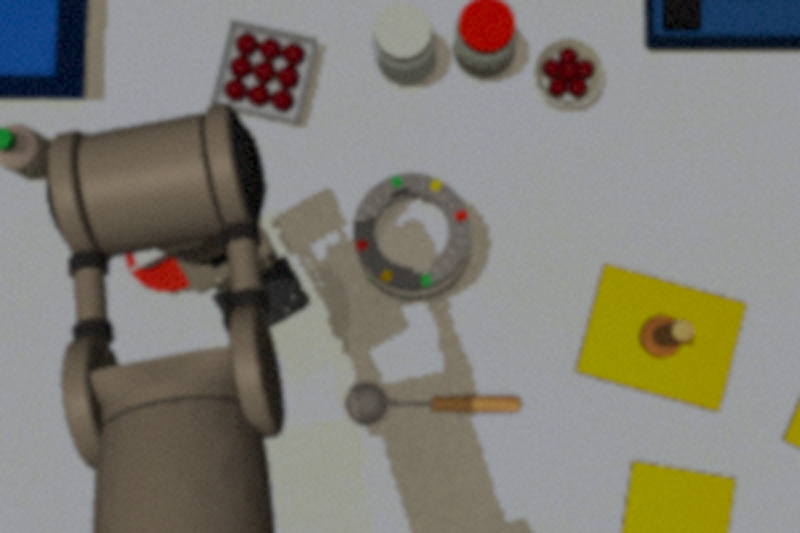

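The picture shows the tamper standing upright on the large board at (665,333), with the mill's mouth at (412,232) now empty. Next, the lid.

send_rows --targets '[{"translation": [3.2, 2.7, 1], "spin": 0, "jaw": 0.9}, {"translation": [6.4, 5.3, 2.5], "spin": 0, "jaw": 0.9}, {"translation": [9.7, 7.9, 5], "spin": 0, "jaw": 0.9}, {"translation": [9.7, 7.9, 8], "spin": 0, "jaw": 0.9}, {"translation": [9.7, 7.9, 10], "spin": 0, "jaw": 0.9}]'

```text
time: 9.0
tool_pos: [0.5468, 0.2991, 0.0958]
tool_rot: [-3.139, -0.0, 2.095]
contact_force: [-0.5, 0.8, 0.2]
opening: 0.083
grip_force: 0.0
```

send_rows --targets '[{"translation": [0, 0, 2], "spin": 0, "jaw": 0.9}, {"translation": [0, 0, 4], "spin": 0, "jaw": 0.8}, {"translation": [0, 0, 5.5], "spin": 0, "jaw": 0.6}, {"translation": [0, 0, 6], "spin": 0, "jaw": 0.6}, {"translation": [0, 0, 6], "spin": 0, "jaw": 0.6}]'

```text
time: 9.5
tool_pos: [0.5475, 0.2984, 0.0379]
tool_rot: [-3.14, -0.0, 2.092]
contact_force: [0.5, -0.4, 0.1]
opening: 0.0567
grip_force: 0.0
```

```bash
python3 go.py .549 .301 .029 120
```

```text
t 9.5 pos [0.5475 0.2984 0.0379] yaw 119.88 q6 -0.15 open 0.0567 grip 0.0 F [ 0.5 -0.4  0.1] | shift cm [0.15 0.26 0.89] spin -0.1
```

send_rows --targets '[{"translation": [0.15, 0.25, 0.4], "spin": 0, "jaw": 0.5}, {"translation": [0.15, 0.25, 0.9], "spin": 0, "jaw": 0.4}, {"translation": [0.15, 0.25, 0.9], "spin": 0, "jaw": 0.35}, {"translation": [0.15, 0.25, 0.9], "spin": 0, "jaw": 0.25}, {"translation": [0.15, 0.25, 0.9], "spin": 0, "jaw": 0.15}]' --force 40

```text
time: 10.0
tool_pos: [0.5492, 0.3021, 0.0296]
tool_rot: [3.141, 0.0, 2.093]
contact_force: [0.6, -0.8, 1.2]
opening: 0.0205
grip_force: 0.0
```

send_rows --targets '[{"translation": [0, 0, 0], "spin": 0, "jaw": 0.1}, {"translation": [0, 0, 0], "spin": 0, "jaw": 0}, {"translation": [0, 0, 0], "spin": 0, "jaw": 0}, {"translation": [0, 0, 0], "spin": 0, "jaw": 0}, {"translation": [0, 0, 0], "spin": 0, "jaw": 0}]'

```text
time: 10.5
tool_pos: [0.5491, 0.3021, 0.0296]
tool_rot: [3.141, -0.0, 2.092]
contact_force: [-0.5, -0.6, 2.7]
opening: 0.0164
grip_force: 40.0
```

```bash
python3 go.py .5603 .0207 .2 197
```

```text
t 10.5 pos [0.5491 0.3021 0.0296] yaw 119.89 q6 -0.14 open 0.0164 grip 40.0 F [-0.5 -0.6  2.7] | shift cm [-24.95 -13.05 -17.05] spin -77.1
```

send_rows --targets '[{"translation": [0, 0, -2], "spin": 0, "jaw": 0}, {"translation": [0, 0, -5], "spin": 0, "jaw": 0}, {"translation": [0, 0, -9], "spin": 0, "jaw": 0}, {"translation": [0, 0, -13], "spin": 0, "jaw": 0}, {"translation": [-2, -1, -16], "spin": 0, "jaw": 0}]'

```text
time: 11.0
tool_pos: [0.5504, 0.2816, 0.1915]
tool_rot: [3.139, -0.001, 2.095]
contact_force: [1.2, 0.0, -1.3]
opening: 0.0166
grip_force: 40.0
```

send_rows --targets '[{"translation": [-3.5, -1.8, 0], "spin": -7, "jaw": 0}, {"translation": [-7, -3.6, 0], "spin": -15, "jaw": 0}, {"translation": [-10.5, -5.4, 0], "spin": -23, "jaw": 0}, {"translation": [-14, -7.2, 0], "spin": -31, "jaw": 0}, {"translation": [-17.5, -9, 0], "spin": -39, "jaw": 0}]'

```text
time: 11.5
tool_pos: [0.5591, 0.0816, 0.1889]
tool_rot: [-3.141, -0.001, 2.779]
contact_force: [0.5, -1.3, -2.2]
opening: 0.0165
grip_force: 40.0
```

```bash
python3 go.py .5603 .0207 .175 197
```

```text
t 11.5 pos [0.5591 0.0816 0.1889] yaw 159.23 q6 -1.2 open 0.0165 grip 40.0 F [ 0.5 -1.3 -2.2] | shift cm [-2.27 -5.65  1.39] spin -37.8
```

send_rows --targets '[{"translation": [-0.8, -2, 0.2], "spin": -8, "jaw": 0}, {"translation": [-1.6, -4, 0.6], "spin": -16, "jaw": 0}, {"translation": [-2.3, -5.6, 1], "spin": -24, "jaw": 0}, {"translation": [-2.3, -5.6, 1.4], "spin": -32, "jaw": 0}, {"translation": [-2.3, -5.6, 1.4], "spin": -37.8, "jaw": 0}]'

```text
time: 12.0
tool_pos: [0.5602, 0.0218, 0.1741]
tool_rot: [3.141, -0.002, -2.847]
contact_force: [0.2, 0.9, -2.3]
opening: 0.016
grip_force: 40.0
```

send_rows --targets '[{"translation": [0, 0, 0], "spin": 0, "jaw": 0}, {"translation": [0, 0, 0], "spin": 0, "jaw": 0}, {"translation": [0, 0, 0], "spin": 0, "jaw": 0}, {"translation": [0, 0, 0], "spin": 0, "jaw": 0}, {"translation": [0, 0, 0], "spin": 0, "jaw": 0}]'

```text
time: 12.5
tool_pos: [0.5609, 0.0227, 0.1754]
tool_rot: [3.142, 0.0, -2.851]
contact_force: [-0.2, -0.1, -1.4]
opening: 0.0164
grip_force: 40.0
```

```bash
python3 go.py .5603 .0207 .15 197; python3 - <<'E'
from h import *
for n in("scene","top"):
    p,d=read_camera(n);P=cloud(n,d)
    H,S,V=cv2.split(cv2.cvtColor(p,cv2.COLOR_RGB2HSV))
    m=(np.hypot(P[...,0]-.56,P[...,1]-.0207)<.07)&(P[...,2]>.15)&(P[...,2]<.19)&((H<8)|(H>172))&(S>120)&(d>0)
    q=P[m];a=q[:,:2].astype(np.float32)*1000
    if len(q)>10:
        from scipy.optimize import least_squares
        print(n,len(q),np.median(q[:,2]),np.std(q[:,2]),cv2.minAreaRect(a),cv2.minEnclosingCircle(a))
        A=np.c_[q[:,:2]-q[:,:2].mean(0),np.ones(len(q))];print("slope",np.linalg.lstsq(A,q[:,2],rcond=None)[0].round(3))
    m=(np.hypot(P[...,0]-.56,P[...,1]-.0207)<.05)&(P[...,2]>.185)&(P[...,2]<.206)&(S<110)&(V>120)
    print(n,"bar",m.sum(),P[m].mean(0) if m.any() else '')
    if n=="scene": cv2.imwrite("pics/h.png",cv2.resize(p[140:260,170:330,::-1],(800,600),interpolation=cv2.INTER_CUBIC))
E
```

```text
t 12.5 pos [0.5609 0.0227 0.1754] yaw -163.34 q6 -1.96 open 0.0164 grip 40.0 F [-0.2 -0.1 -1.4] | shift cm [ 0.11 -0.18  2.54] spin -0.3
scene 264 0.17129936737719098 0.002684878218232239 ((568.6199951171875, 28.556621551513672), (74.52643585205078, 92.67667388916016), 44.05268859863281) ((562.564453125, 22.49187469482422), 47.33430480957031)
slope [-0.012 -0.011  0.171]
scene bar 0 
top 159 0.17084767642200682 0.002298450797060545 ((535.2489013671875, 32.934722900390625), (83.8988265991211, 39.72021484375), 77.82283020019531) ((545.0892333984375, 30.811267852783203), 42.93075180053711)
slope [0.026 0.004 0.171]
top bar 0
```

View pics/h.png

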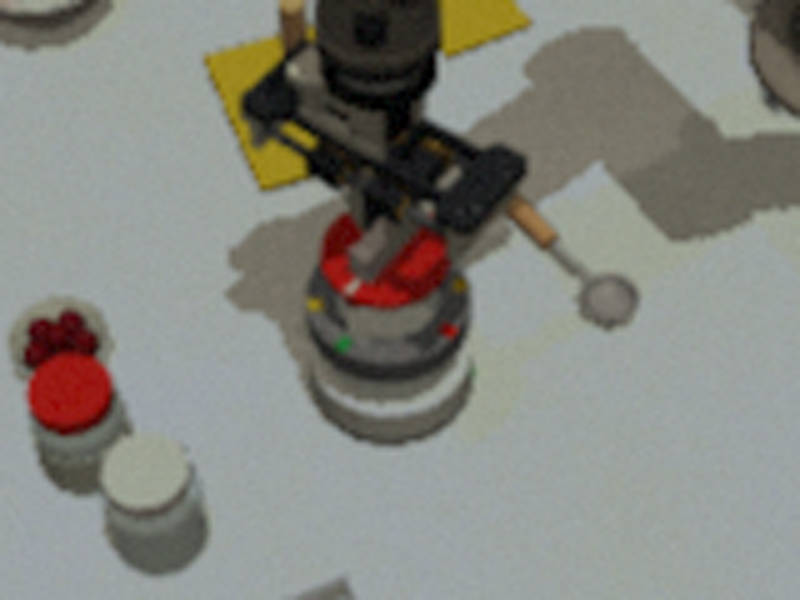

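The enlarged view shows the lid level over the mouth (crop (385,262)), with its stripe in line with the green mark at (343,343). It sits about 1.3 mm off the tool along the bar, so I'll correct for that and lower.

send_rows --targets '[{"translation": [0.25, -0.2, 1], "spin": 0, "jaw": 0}, {"translation": [0.25, -0.2, 2], "spin": 0, "jaw": 0}, {"translation": [0.25, -0.2, 2.8], "spin": 0, "jaw": 0}, {"translation": [0.25, -0.2, 2.8], "spin": 0, "jaw": 0}, {"translation": [0.25, -0.2, 2.8], "spin": 0, "jaw": 0}]'

```text
time: 13.1
tool_pos: [0.5589, 0.02, 0.147]
tool_rot: [3.141, -0.001, -2.85]
contact_force: [0.3, 0.9, -2.2]
opening: 0.0165
grip_force: 40.0
```

```bash
python3 go.py .559 .0203 .1246 197
```

```text
t 13.1 pos [0.5589 0.02   0.147 ] yaw -163.31 q6 -1.96 open 0.0165 grip 40.0 F [ 0.3  0.9 -2.2] | shift cm [-0.02  0.03  2.24] spin -0.3
```

send_rows --targets '[{"translation": [0, 0, 0.3], "spin": 0, "jaw": 0}, {"translation": [0, 0, 0.6], "spin": 0, "jaw": 0}, {"translation": [0, 0, 0.9], "spin": 0, "jaw": 0}, {"translation": [0, 0, 1.1], "spin": 0, "jaw": 0}, {"translation": [0, 0, 1.1], "spin": 0, "jaw": 0}]'

```text
time: 13.6
tool_pos: [0.5588, 0.02, 0.1359]
tool_rot: [3.141, -0.001, -2.85]
contact_force: [-0.6, 0.0, -1.4]
opening: 0.0165
grip_force: 40.0
```

send_rows --targets '[{"translation": [0, 0, 0.3], "spin": 0, "jaw": 0}, {"translation": [0, 0, 0.6], "spin": 0, "jaw": 0}, {"translation": [0, 0, 0.9], "spin": 0, "jaw": 0}, {"translation": [0, 0, 0.9], "spin": 0, "jaw": 0}, {"translation": [0, 0, 0.9], "spin": 0, "jaw": 0}]'

```text
time: 14.1
tool_pos: [0.559, 0.02, 0.1272]
tool_rot: [3.141, -0.0, -2.85]
contact_force: [0.9, 0.1, -1.2]
opening: 0.0162
grip_force: 40.0
```

```bash
python3 go.py .559 .0203 .1246 197; python3 -c "
from h import *;print(monitor.observe()['torque'])"
```

```text
t 14.1 pos [0.559  0.02   0.1272] yaw -163.31 q6 -1.96 open 0.0162 grip 40.0 F [ 0.9  0.1 -1.2] | shift cm [-0.01  0.03  0.26] spin -0.3
[ 0.01147897 -0.00089414 -0.00170317]
```

send_rows --targets '[{"translation": [0, 0, 0.1], "spin": 0, "jaw": 0}, {"translation": [0, 0, 0.2], "spin": 0, "jaw": 0}, {"translation": [0, 0, 0.3], "spin": 0, "jaw": 0}, {"translation": [0, 0, 0.35], "spin": 0, "jaw": 0}, {"translation": [0, 0, 0.35], "spin": 0, "jaw": 0}]'

```text
time: 14.6
tool_pos: [0.559, 0.02, 0.1237]
tool_rot: [3.141, -0.0, -2.85]
contact_force: [0.3, 0.0, -1.1]
opening: 0.0164
grip_force: 40.0
```

send_rows --targets '[{"translation": [0, 0, 0.05], "spin": 0, "jaw": 0}, {"translation": [0, 0, 0.05], "spin": 0, "jaw": 0}, {"translation": [0, 0, 0.05], "spin": 0, "jaw": 0}, {"translation": [0, 0, 0.05], "spin": 0, "jaw": 0}, {"translation": [0, 0, 0.05], "spin": 0, "jaw": 0}]'

```text
time: 15.1
tool_pos: [0.5591, 0.02, 0.1235]
tool_rot: [-3.142, 0.0, -2.85]
contact_force: [-1.0, 0.1, 1.6]
opening: 0.0163
grip_force: 40.0
```

The lid has seated with light contact. Now I'll twist clockwise, keeping the lid axis centred.

send_rows --targets '[{"translation": [0, 0.02, 0], "spin": 5, "jaw": 0}, {"translation": [-0.01, 0.03, 0], "spin": 10, "jaw": 0}, {"translation": [-0.02, 0.05, 0], "spin": 15, "jaw": 0}, {"translation": [-0.02, 0.06, 0], "spin": 20, "jaw": 0}, {"translation": [-0.03, 0.08, 0], "spin": 25, "jaw": 0}]' --force 50

```text
time: 15.6
tool_pos: [0.5594, 0.0209, 0.1236]
tool_rot: [3.141, 0.001, 2.994]
contact_force: [-0.9, -0.4, 1.5]
opening: 0.0157
grip_force: 50.2
```

```bash
python3 go.py .5592 .0213 .1235 152; python3 -c "
from h import *;print(monitor.observe()['torque'])"
```

```text
t 15.6 pos [0.5594 0.0209 0.1236] yaw 171.52 q6 -1.52 open 0.0157 grip 50.2 F [-0.9 -0.4  1.5] | shift cm [0.02 0.03 0.01] spin 19.5
[-0.0344875   0.11861706  0.18266856]
```

send_rows --targets '[{"translation": [0, 0.01, 0], "spin": 5, "jaw": 0}, {"translation": [0, 0.02, 0], "spin": 10, "jaw": 0}, {"translation": [0.01, 0.03, 0], "spin": 15, "jaw": 0}, {"translation": [0.02, 0.03, 0], "spin": 20, "jaw": 0}, {"translation": [0.02, 0.03, 0], "spin": 20, "jaw": 0}]'

```text
time: 16.1
tool_pos: [0.5593, 0.0208, 0.1236]
tool_rot: [3.142, 0.001, 2.647]
contact_force: [-0.2, -1.8, 1.6]
opening: 0.0162
grip_force: 50.1
```

```bash
python3 go.py .5592 .0213 .1235 152; python3 - <<'E'
from h import *
print(monitor.observe()['torque'])
for n in("scene","top"):
    p,d=read_camera(n);P=cloud(n,d)
    H,S,V=cv2.split(cv2.cvtColor(p,cv2.COLOR_RGB2HSV))
    near=(np.hypot(P[...,0]-.56,P[...,1]-.0207)<.053)&(d>0)
    m=near&(P[...,2]>.105)&(P[...,2]<.13)&((H<8)|(H>172))&(S>120)
    q=P[m];a=q[:,:2].astype(np.float32)*1000
    print(n,len(q),np.median(q[:,2]),cv2.minEnclosingCircle(a))
    A=np.c_[q[:,:2]-q[:,:2].mean(0),np.ones(len(q))];print("slope",np.linalg.lstsq(A,q[:,2],rcond=None)[0].round(3))
    T=(np.hypot(P[...,0]-.4525,P[...,1]+.262)<.04)&(P[...,2]>.125)&(P[...,2]<.15);print("tamper top",T.sum(),P[T].mean(0) if T.any() else '')
    if n=="scene": cv2.imwrite("pics/tw.png",cv2.resize(p[150:240,190:310,::-1],(800,600),interpolation=cv2.INTER_CUBIC))
E
```

```text
t 16.1 pos [0.5593 0.0208 0.1236] yaw 151.66 q6 -1.18 open 0.0162 grip 50.1 F [-0.2 -1.8  1.6] | shift cm [0.03 0.04 0.01] spin -0.3
[-0.21928533  0.02570617  0.16089979]
scene 169 0.11899402478512933 ((559.6321411132812, 20.877635955810547), 51.12826919555664)
slope [ 0.    -0.006  0.118]
tamper top 26 [ 0.45293193 -0.25963141  0.13479193]
top 134 0.11894520810172093 ((534.6988525390625, 33.04202651977539), 40.776023864746094)
slope [ 0.047 -0.03   0.119]
tamper top 62 [ 0.45191197 -0.25853761  0.13511953]
```

View pics/tw.png

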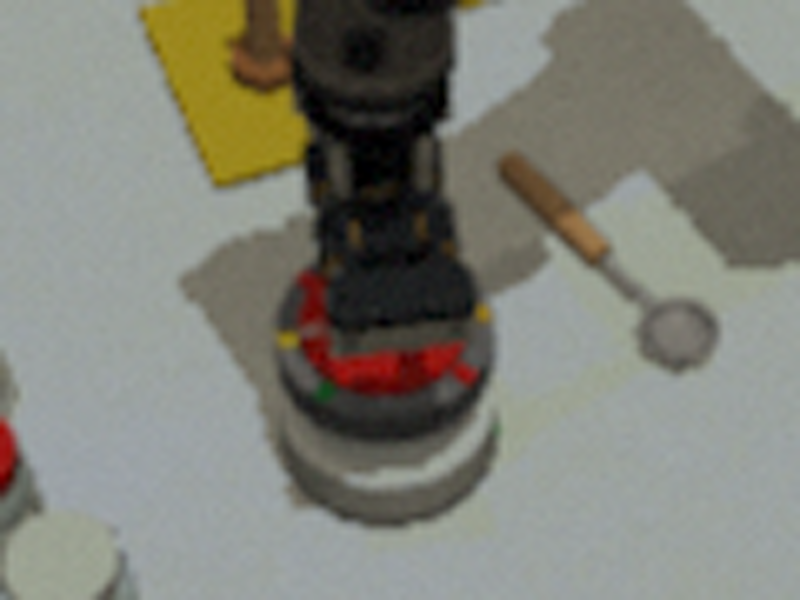

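The stripe's end at (312,330) points at the yellow mark at (288,340). The lid lies flat at disc height 118 mm and the tamper is standing. I'll let it settle, then hand in.

send_rows --targets '[{"translation": [0, 0, 0], "spin": 0, "jaw": 0}, {"translation": [0, 0, 0], "spin": 0, "jaw": 0}, {"translation": [0, 0, 0], "spin": 0, "jaw": 0}, {"translation": [0, 0, 0], "spin": 0, "jaw": 0}, {"translation": [0, 0, 0], "spin": 0, "jaw": 0}]'

```text
time: 16.7
tool_pos: [0.5593, 0.0209, 0.1236]
tool_rot: [3.141, 0.001, 2.648]
contact_force: [1.9, -3.3, 2.9]
opening: 0.0157
grip_force: 50.1
```

```bash
python3 go.py .5592 .0213 .1235 152; python3 -c "
from h import *;print(job.hand_in())"
```

```text
t 16.7 pos [0.5593 0.0209 0.1236] yaw 151.7 q6 -1.18 open 0.0157 grip 50.1 F [ 1.9 -3.3  2.9] | shift cm [0.03 0.03 0.01] spin -0.3
the job is handed in; nothing more can be done
None
```

I handed the job in at 16.7 s: the tamper is standing on the largest yellow board, and the gripper is holding the seated lid at the yellow half-way marks; no verdict came back.

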